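# Vent a swollen can through its push-and-turn cap

## Task

The five-litre can on the bench has swollen in the heat and has to breathe. Its child-proof cap only spins round and round unless it is pushed down along the slanting neck: push it, firmly but not so hard that the can gives way, and unscrew it, anticlockwise, by between half a turn and a full turn from tight, then let go and leave it on the neck. Keep the can standing where it is, and do not disturb the bottle, the funnel or the wrench.

Things in the scene. Friction and masses are not known exactly. Their poses are not given: they have to be found in the camera images.
- canister: white plastic 5-litre can, about 3 kg, loose on the bench: 260 long (x), 146 wide (y), 212 high to its flat top (at x above -19); on the midline a carry handle, a 22 thick bar from x 0 to 112, top at 259. Origin: centre of its underside, z up. The sloping shoulder at its -x end carries the neck, which leans 35 degrees from vertical towards the can's -x
- cap_top (a point): centre of the flat top of the black ribbed round cap, on the neck's axis: the cap is 60 in diameter and 36 high, its skirt is free all round and ends 10 above the shoulder; take it with fingertips 20 to 34 below the top. z points out along the neck's axis; x and y turn with the cap's outer shell. At the start the shell may stand at any angle
- cap_thread (a joint): angle of the threaded inner cap, rad: 0 is tight (the start), grows as it is unscrewed (anticlockwise looking at the cap's top, positive about the cap's z), at most 8.5. Needs about 0.15 N m, stays where it is left, the cap rises 4 mm per turn. In each stroke the shell first turns up to 0.5 rad idly until its lugs find a ramp; eased up it freewheels and can be turned back without letting go
- cap_push (a joint): how far the cap's sprung outer shell is pushed down its axis, m: 0 free (2.5 N starts it, 0.7 N/mm). Lugs in it seat between ramps 2.2 mm high on a wad in the inner cap, 2.8 to 6.8 mm down: how far depends on how squashed the wad is, which cannot be seen, only felt as the push stiffens. It takes 11 to 15 N to carry the thread round; 17 to 28 N is comfortable; pushed less, the lugs ride over
- oil_bottle: bystander: white bottle, 68 in diameter, 185 high, standing beside the can; origin at the centre of its underside
- funnel: bystander: grey funnel standing on its 124 wide mouth, spout up, 130 high, beside the can; origin at the centre of its underside
- wrench: bystander: steel wrench, 200 long along its x, 8 thick, lying in front of a corner of the can; origin under its middle
- table: the steel bench, top at height 0, 1300 by 1600; origin at the middle of its top. The can's weight and the push rest on it: a push of about 45 N along the neck (70 N in all on the bench) makes the swollen can give way

How it is judged (in metres and radians):
On the way:
1. the cap breaks loose and starts to unscrew (value of joint cap_thread above 0.5 rad), for 0.1 s.
At the end, for the whole second after the job is handed in: the cap is unscrewed by half a turn to a full turn from tight (3.0 to 6.45 rad), sprung up again and at rest; the can stands upright within 30 mm of where it stood; bottle, funnel and wrench are within 30 mm of their places (value of joint cap_thread between 3 and 6.45 rad and velocity of joint cap_thread below 0.05 rad/s and value of joint cap_push below 0.001 m and angle between canister's own z axis and vertical below 0.05 rad and distance of each of canister, oil_bottle, funnel, wrench from where it was at the start of the episode below 0.03 m and linear speed of canister below 0.02 m/s); the robot touches nothing.
It fails at once if the swollen can is leaned on so hard that it gives way (70 N on the bench, its weight included) (contact force between canister and table above 70 N).
It fails at once if the can is tipped by more than 8 degrees (angle between canister's own z axis and vertical above 0.14 rad).
It fails at once if the can is shoved more than 40 mm (distance of canister from where it was at the start of the episode above 0.04 m).
It fails at once if the cap is unscrewed by more than about one turn (value of joint cap_thread above 6.9 rad).
It fails at once if the bottle or the funnel is knocked over (angle between any of oil_bottle, funnel's own z axis and vertical above 0.35 rad).
It also fails if it takes over 64 s, if anything falls off the work surface, if the arm or the gripper's body presses on something with over 40 N, if the wrist force passes 120 N, or if a joint passes its speed limit or range.

## Robot

A 6-joint arm with a two-finger parallel gripper is mounted at the origin on the work surface. World frame = base frame: x ahead of the robot, y to its left, z up, the work surface at z = 0. Lengths are in m, angles in degrees, forces in N, time in s.
With the tool pointing down it reaches from about 0.275 to 0.75 m from the base axis. Payload 10.2 kg.
Tool frame: the origin (TCP) lies midway between the tips of the shut fingers; the grasp point (between the pads) lies 19 mm behind it; z points along the fingers, y is the line along which they close (so a half turn about z gives the same grasp; the last joint's range is limited). The gripper opens to 85 mm and grips with 20 to 120 N. Pads are 22 mm wide; open, the fingers measure 114 mm over their backs; the gripper's body (76 mm by 85 mm) begins 54 mm behind the grasp point. The pads swing forward as they close: fully open they stand 13 mm farther back than shut.
Start: joints at [50.34, 17.928, 85.812, -0, 76.261, -12.8], TCP at [0.237, 0.468, 0.231] pointing down, gripper open.
Joint ranges: [-168.41, 168.41], [-55.51, 124.54], [10.69, 146.95], [-70.63, 250.63], [1, 178], [-165.06, 165.06]. Speed limits (degrees/s): [136.94, 136.94, 172.46, 180, 180, 180].

## Interface

Orientations are given as a 3x3 rotation matrix whose columns are the frame's x, y, z axes.
In Python, from bench import ctrl gives the robot as it stands.
- The arm moves only by the shell command python3 -m crank 'ROWS' [FORCE]. ROWS is text: rows parted by semicolons, each of 7 numbers parted by spaces: the shift along the tool's x, y, z in cm, then the turn, a rotation vector about the tool's x, y, z in rad, then the finger opening in cm, from 0 to 8.54. A call has 1 to 8 rows; each row shifts and turns the commanded pose from where the row before left it, along the tool's axes as they then stand; what a row does not reach is not made up. A row lasts 1/8 s, in which the tool goes at most 62.5 mm and 10.7 degrees, less where a joint would pass 70% of its speed; a pose out of reach is approached as far as the arm can. A call is refused whole if a number of a shift passes 6.25 or a number of a turn 0.188, either way. A call with a gripper value outside its range is refused whole. The fingers move at their own pace and stop on an object; FORCE is the grip in N (left out, the last holds). Time passes only in rows, so rows that do not move let the fingers close. It gives the time, the measured TCP pose, the force, the opening and the grip force at its end, in the units of the state.
- ctrl.get_obs(): the state, without advancing time (a new reading comes with each control period).
- ctrl.get_image(name): name is "scene" or "side" or "wrist"; returns (picture, depth): 480x640x3 uint8, red, green, blue; 480x640 float32, m along the optical axis (not along the pixel's ray), 0 where there is no reading.
- ctrl.get_calibration(name): a dict with "fx", "fy", "cx", "cy" (pixels), "eye" and "orientation" of the camera in the world. Camera axes: x right, y up, looking along -z (the intrinsics and any distortion apply to the point x, -y, -z); pixel columns grow to the right and rows downward; lengths in m; the calibration is good to about 2 mm. The wrist camera is an equidistant fisheye: a pixel r from the principal point sees the ray r / f radians off the axis. A picture is of the moment at which its call begins: read the wrist's pose just before it. get_calibration takes no time and is no camera call; for the wrist camera it gives the pose at the moment of the call.
- ctrl.finish_job(): hands the job in; it is judged then, once.
Trained networks look in the newest picture that a camera, given by its name, has taken for a name from the list of things; names that differ only in an ending like _2 or _b are one class to them, and where a whole thing is asked for, a point or a joint stands for the part that bears it (a point fixed in the world has none). Each returns a list of dicts, best first, with "confidence" (0 to 1); they miss things now and then, are a little off and sometimes report something else, mostly with a low value. They report only what shows in the picture. A call takes as long as a camera call.
- ctrl.outline_of(camera, query): "pixels" (480x640 bool, what is visible of it) and "xy" ([column, row] in pixels, amid what is visible of it).
The state is a dict: "time_s": time; "joints": joint angles; "dq": joint speeds; "effort": joint torques, N m; "ee_pos": TCP position; "tcp_rot": TCP orientation; "force": force on the tool from outside, world axes, zero at the start; "ft_torque": the same for the moment, N m; "width": finger opening in m; "grip_force": force on a finger pad.
Only numpy, scipy, OpenCV 4.12 (cv2) and the standard library are available. Lean on these libraries where they do the work, as an engineer would, in place of code of your own. Each camera call takes 0.05 s, during which the arm holds its last target. There are 200 camera calls.

## Working session

There is one attempt and no reset: what is moved stays moved. The work goes in short steps, Python scripts to look and compute and a shell command to move; the robot and the scene stay as the last step left them, time stands still between calls to the robot, and variables do not carry over. Pictures are saved under pics/ and viewed, at most 10 in all, crops included, and the job is handed in when it is done.

```bash
ls; mkdir -p pics
cat > h.py <<'E'
import numpy as np, cv2
from bench import ctrl
def cloud(name, depth, mask):
    c=ctrl.get_calibration(name); v,u=np.nonzero(mask&(depth>0)); d=depth[v,u]
    p=np.stack([(u-c['cx'])/c['fx']*d,-(v-c['cy'])/c['fy']*d,-d],1)
    return p@np.array(c['orientation']).T+np.array(c['eye'])
E
python3 - <<'E'
from h import *
ims=[]
for n in ['scene','side']:
    im,d=ctrl.get_image(n); ims.append(cv2.resize(im,(400,300)))
    cv2.imwrite(f'pics/{n}.png',im[:,:,::-1]); 
    for q in ['cap_top','canister','oil_bottle','funnel','wrench']:
        for o in ctrl.outline_of(n,q)[:2]:
            p=cloud(n,d,o['pixels'])
            print(n,q,round(o['confidence'],2),np.round(o['xy']),o['pixels'].sum(),np.round(np.median(p,0),3),np.round(np.percentile(p,2,0),3),np.round(np.percentile(p,98,0),3))
            np.save(f'{n}_{q}.npy',p) if o is not None else 0
    print(n,ctrl.get_calibration(n)['eye'])
print(ctrl.get_obs())
cv2.imwrite('pics/both.png',np.hstack(ims)[:,:,::-1])
E
```

```text
pics
scene cap_top 0.68 [308. 211.] 788 [0.537 0.018 0.206] [0.503 0.006 0.181] [0.555 0.057 0.225]
scene canister 0.98 [357. 284.] 21716 [ 0.688 -0.041  0.159] [ 0.508 -0.075  0.017] [0.755 0.05  0.253]
scene oil_bottle 0.69 [262. 352.] 4360 [ 0.625 -0.182  0.104] [ 0.591 -0.201  0.006] [ 0.642 -0.146  0.185]
scene funnel 0.93 [444. 300.] 817 [0.732 0.167 0.022] [0.711 0.133 0.004] [0.751 0.218 0.057]
scene funnel 0.71 [317. 351.] 158863 [ 0.602 -0.045  0.   ] [-0.11  -0.438 -0.002] [1.026 0.725 0.002]
scene wrench 0.79 [228. 330.] 923 [ 0.46  -0.127  0.007] [ 0.38  -0.191  0.   ] [ 0.519 -0.036  0.01 ]
scene [ 0.9653847  -0.45318412  0.56086183]
side cap_top 0.84 [290. 225.] 803 [0.52  0.017 0.205] [0.494 0.005 0.174] [0.551 0.061 0.225]
side canister 0.84 [340. 252.] 13564 [ 0.603 -0.041  0.161] [ 0.488 -0.075  0.018] [0.725 0.061 0.252]
side oil_bottle 0.67 [368. 326.] 2846 [ 0.6   -0.188  0.1  ] [ 0.577 -0.202  0.002] [ 0.647 -0.098  0.186]
side wrench 0.69 [278. 354.] 1038 [ 0.452 -0.119  0.007] [ 0.381 -0.191 -0.   ] [ 0.518 -0.035  0.01 ]
side [ 0.33854092 -0.68650085  0.653771  ]
{'time_s': 0.6, 'joints': array([ 5.03394845e+01,  1.79292078e+01,  8.58112548e+01,  8.56899071e-04,
        7.62618935e+01, -1.28000347e+01]), 'dq': array([-0.01979209, -0.0113455 , -0.07635156,  0.03397469, -0.06170583,
       -0.10159725]), 'effort': array([ 9.20919388e-05, -4.12033260e+01, -2.59835136e+01, -1.36492622e-04,
        4.56935768e-04,  2.19092435e-06]), 'ee_pos': array([0.2372181 , 0.46835796, 0.23128621]), 'tcp_rot': array([[-8.92107775e-01,  4.51822660e-01, -3.74295497e-05],
       [ 4.51822661e-01,  8.92107775e-01, -2.23849298e-05],
       [ 2.32771738e-05, -3.68812887e-05, -9.99999999e-01]]), 'force': array([ 0.4076284 , -0.13586793,  0.24271727]), 'ft_torque': array([ 0.02159033, -0.03039825,  0.05642281]), 'grip_force': 0.0, 'width': 0.08551597885349337}
```

View pics/both.png

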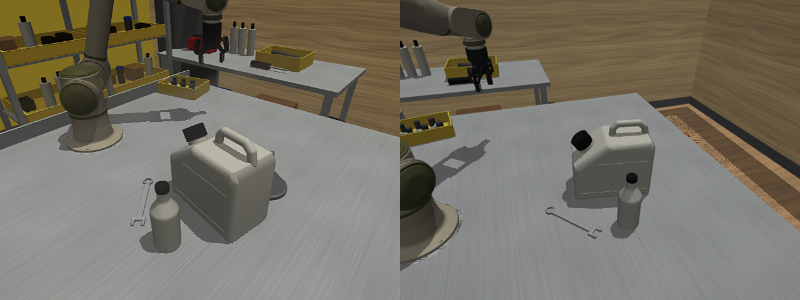

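The left view (scene) shows the can with its black cap at about (195,132), facing the robot. The bottle is at (165,215), the wrench at (145,200), and the funnel is hidden behind the can. Next I fit the can's yaw and the cap.

Run:
```python
from h import *
from scipy.optimize import least_squares
C=np.vstack([np.load('scene_canister.npy'),np.load('side_canister.npy')])
# side face: low z, neg y
best=[]
L=C[(C[:,2]>.03)&(C[:,2]<.15)]
r=cv2.minAreaRect(L[:,:2].astype(np.float32)); print('rect',r)
for n in ['scene','side']:
    c=np.load(f'{n}_canister.npy'); f=c[(c[:,2]>.04)&(c[:,2]<.14)]
    S=f
    # ransac line
    rng=np.random.default_rng(0);b=0
    for _ in range(500):
        a,q=S[rng.integers(len(S),size=2),:2]; t=q-a
        if np.linalg.norm(t)<.08: continue
        t/=np.linalg.norm(t); m=abs((S[:,:2]-a)@[-t[1],t[0]])<.0025
        if m.sum()>b: b=m.sum();M=m
    P=S[M][:,:2]; vx=cv2.fitLine(P.astype(np.float32),2,0,.01,.01).ravel(); tt=(P-vx[2:])@vx[:2]
    print(n,b,len(S),'yaw',np.degrees(np.arctan2(vx[1],vx[0])),vx,'ext',tt.min(),tt.max())
    h=c[c[:,2]>.235]; v=cv2.fitLine(h[:,:2].astype(np.float32),2,0,.01,.01).ravel(); print(' handle',np.degrees(np.arctan2(v[1],v[0])),v[2:], h[:,:2].min(0),h[:,:2].max(0))
P=np.vstack([np.load('scene_cap_top.npy'),np.load('side_cap_top.npy')])
def res(x,P=P,full=0):
    yaw=x[3]; a=np.array([-np.sin(.6109)*np.cos(yaw),-np.sin(.6109)*np.sin(yaw),np.cos(.6109)])
    d=P-x[:3]; h=d@a; rr=np.linalg.norm(d-np.outer(h,a),axis=1)
    # signed distance to capped cyl
    q=np.stack([rr-.03,np.maximum(h,-.036-h)],1)
    return np.linalg.norm(np.maximum(q,0),axis=1)+np.minimum(q.max(1),0)
for n in ['scene','side','both']:
    Q=P if n=='both' else np.load(f'{n}_cap_top.npy')
    s=least_squares(res,[.52,.03,.225,.1],args=(Q,),loss='soft_l1',f_scale=.002); print(n,s.x[:3],np.degrees(s.x[3]),np.median(abs(res(s.x,Q))))
for q in ['oil_bottle','funnel','wrench']:
    p=np.load(f'scene_{q}.npy'); print(q,len(p))
```

```text
rect ((0.6184272766113281, 0.01396680623292923), (0.1463182419538498, 0.2608356177806854), 79.21637725830078)
scene 4269 7250 yaw -10.985001 [ 0.9816771  -0.19055201  0.6213763  -0.05754323] ext -0.13846695484171362 0.10636971103178013
 handle -8.720118 [ 6.8287873e-01 -6.6157011e-04] [ 0.6134741  -0.01315521] [0.73321847 0.01588872]
side 3711 4336 yaw -11.3603945 [ 0.9804076  -0.1969797   0.5952105  -0.05191435] ext -0.1139255994436277 0.1321363851446551
 handle -11.533852 [0.6686268  0.00144412] [ 0.61345861 -0.01406783] [0.73015598 0.02204531]
scene [0.51194981 0.03872195 0.209358  ] -10.336929910817144 0.0007312100812822443
side [0.51365849 0.03881135 0.2104787 ] -9.719795492751945 0.000722190000935515
both [0.51247842 0.0388063  0.20969862] -9.86868065488396 0.0008105519578769232
oil_bottle 4345
funnel 158230
wrench 918
```

```bash
python3 -m crank '-4.6 -3.5 -1.25 0 0 0 8.54;-4.6 -3.5 -1.25 0 0 0 8.54;-4.6 -3.5 -1.25 0 0 0 8.54;-4.6 -3.5 -1.25 0 0 0 8.54;-4.6 -3.5 -1.25 0 0 0 8.54;-4.6 -3.5 -1.25 0 0 0 8.54;-4.6 -3.5 -1.25 0 0 0 8.54;-4.6 -3.5 -1.25 0 0 0 8.54' 80
cat >> h.py <<'E'
from scipy.spatial.transform import Rotation as Rn
yaw=np.radians(-10.8); th=np.radians(35)
A=np.array([-np.sin(th)*np.cos(yaw),-np.sin(th)*np.sin(yaw),np.cos(th)])
TOP=np.array([.5125,.0385,.2097])
def status(top=TOP):
    o=ctrl.get_obs(); R=np.array(o['tcp_rot']); z=-A
    w=np.cross(R[:,2],z); s=np.linalg.norm(w); w=w/max(s,1e-9)*np.arctan2(s,R[:,2]@z)
    print('t',round(o['time_s'],2),'tilt rotvec tool',np.round(R.T@w,3),'joints',np.round(o['joints'],1))
    d=o['ee_pos']-top; h=d@A
    print('TCP above top',round(h*1000,1),'to-axis shift in tool cm',np.round(R.T@-(d-h*A)*100,2),'F along axis',round(o['force']@A,2),'F tool',np.round(R.T@o['force'],1),'Tz',np.round(R.T@o['ft_torque'],2),'w',round(o['width'],4),o['grip_force'])
E
python3 -c "
from h import *
status()"
```

```text
time_s: 1.6
ee_pos: [0.4395, 0.0504, 0.3319]
tcp_rot: [[-0.892, 0.452, 0.001], [0.452, 0.892, 0.0], [-0.001, 0.0, -1.0]]
force: [0.8, 0.8, -0.7]
width: 0.0853
grip_force: 0.0
t 1.6 tilt rotvec tool [-0.169 -0.586 -0.   ] joints [ -8.7   4.   87.9   0.   88.1 -71.8]
TCP above top 142.6 to-axis shift in tool cm [ 0.8  -0.03  0.55] F along axis -0.93 F tool [-0.4  1.1  0.7] Tz [ 0.02 -0.02  0.01] w 0.0853 0.0
```

```bash
python3 -m crank '0 0 0 -.042 -.147 0 8.54;0 0 0 -.042 -.147 0 8.54;0 0 0 -.042 -.147 0 8.54;0 0 0 -.043 -.145 0 8.54;0 0 0 0 0 .186 8.54;0 0 0 0 0 .186 8.54;0 0 0 0 0 .186 8.54;0 0 0 0 0 .186 8.54' 
python3 -c "
from h import *
status()"
```

```text
time_s: 2.6
ee_pos: [0.4389, 0.0523, 0.3314]
tcp_rot: [[-0.254, 0.787, 0.563], [0.921, 0.374, -0.107], [-0.295, 0.491, -0.82]]
force: [-0.3, -0.2, 0.7]
width: 0.0851
grip_force: 0.0
t 2.6 tilt rotvec tool [-0.001 -0.001  0.   ] joints [ -7.3 -14.1 111.   -2.7  48.3 -26.3]
TCP above top 142.6 to-axis shift in tool cm [ 0.46 -0.71  0.  ] F along axis 0.68 F tool [-0.3  0.  -0.7] Tz [0.22 0.16 0.  ] w 0.0851 0.0
```

```bash
r='0 0 0 0 0 .186 8.54'; python3 -m crank '0 0 0 0 0 .186 8.54;0 0 0 0 0 .186 8.54;0 0 0 0 0 .186 8.54;0 0 0 0 0 .186 8.54;0 0 0 0 0 .186 8.54;0 0 0 0 0 .186 8.54;0 0 0 0 0 .186 8.54;0 0 0 0 0 .186 8.54' >/dev/null
python3 -m crank '0 0 0 0 0 .186 8.54;0 0 0 0 0 .186 8.54;0 0 0 0 0 .186 8.54;0 0 0 0 0 .186 8.54;0 0 0 0 0 .186 8.54;0 0 0 0 0 .186 8.54;0 0 0 0 0 .186 8.54;0 0 0 0 0 .186 8.54'
python3 - <<'E'
from h import *
status()
im,d=ctrl.get_image('wrist'); cv2.imwrite('pics/w1.png',im[:,:,::-1])
print([(o['confidence'],o['xy']) for o in ctrl.outline_of('wrist','cap_top')], ctrl.get_calibration('wrist'))
for o in ctrl.outline_of('wrist','cap_top')[:1]: 
    np.savez('w1.npz',d=d,m=o['pixels']); v,u=np.nonzero(o['pixels']); print(u.min(),u.max(),v.min(),v.max(),len(u))
status()
E
```

```text
time_s: 4.6
ee_pos: [0.4389, 0.0523, 0.3314]
tcp_rot: [[0.38, -0.734, 0.563], [-0.847, -0.521, -0.107], [0.372, -0.436, -0.82]]
force: [-0.3, 0.6, -0.3]
width: 0.0852
grip_force: 0.0
t 4.6 tilt rotvec tool [0.    0.001 0.   ] joints [ -7.3 -14.1 111.   -2.7  48.3 144.2]
TCP above top 142.6 to-axis shift in tool cm [-0.57  0.63  0.  ] F along axis -0.03 F tool [-0.8  0.   0. ] Tz [-0.21 -0.14  0.01] w 0.0852 0.0
[(0.81, [324.2, 227.7])] {'fx': 371.64829954431775, 'fy': 371.64829954431775, 'cx': 317.53654020246654, 'cy': 239.03962765282014, 'eye': array([0.38664976, 0.00403972, 0.47672694]), 'orientation': array([[-0.73247995,  0.53167794, -0.42519606],
       [-0.52407136, -0.83901205, -0.1463147 ],
       [-0.43453692,  0.11566049,  0.89319669]])}
287 362 187 266 4659
t 4.75 tilt rotvec tool [ 0.     0.001 -0.   ] joints [ -7.3 -14.1 111.   -2.7  48.3 143.7]
TCP above top 142.6 to-axis shift in tool cm [-0.57  0.63  0.  ] F along axis 0.5 F tool [ 0.4  0.9 -0.5] Tz [-0.22 -0.21 -0.02] w 0.0853 0.0
```

View pics/w1.png

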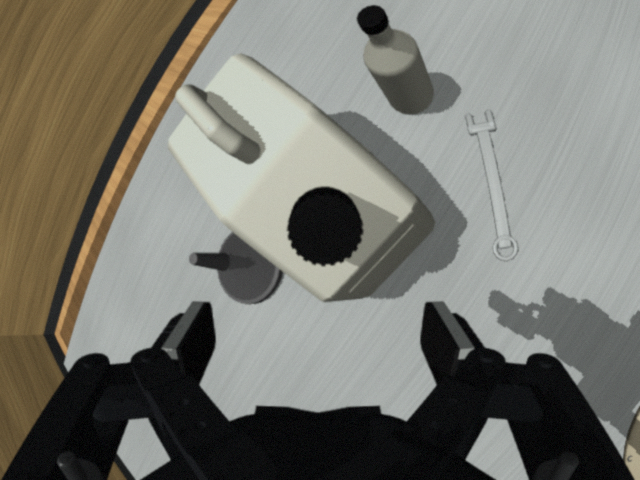

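The wrist view shows the black cap disc at about (325,227), with the open fingers clear of everything. I use its depth for a second fix on the cap.

Run:
```python
from h import *
f=np.load('w1.npz'); d=f['d'];m=f['m']&(d>0); c=ctrl.get_calibration('wrist')
v,u=np.nonzero(m); x=u-c['cx'];y=v-c['cy']; r=np.hypot(x,y); t=r/c['fx']; z=d[v,u]; k=np.where(r>0,np.tan(t)/np.maximum(r,1e-9),0)*z
p=np.stack([x*k,-y*k,-z],1)@c['orientation'].T+c['eye']
h=(p-TOP)@A; print(np.percentile(h,[2,20,50,80,98]))
q=p[abs(h-np.percentile(h,80))<.004]; 
e1=np.array([np.cos(yaw),np.sin(yaw),0]);e1-=e1@A*A;e1/=np.linalg.norm(e1);e2=np.cross(A,e1)
uv=np.stack([(q-TOP)@e1,(q-TOP)@e2],1).astype(np.float32); print(cv2.minEnclosingCircle(uv))
n=np.linalg.svd(q-q.mean(0))[2][2]; n*=np.sign(n[2]); print('normal',n,A,np.degrees(np.arccos(n@A)))
(a,b),_=cv2.minEnclosingCircle(uv); print('top',TOP+a*e1+b*e2+np.median(h)*A)
```

```text
[-0.0307399  -0.00021535  0.00087261  0.00163788  0.00258985]
((3.188179834978655e-05, 0.00015218787302728742), 0.031204869970679283)
normal [-0.56028302  0.10529349  0.82158154] [-0.56341682  0.10747751  0.81915204] 0.25937415086575216
top [0.51206253 0.03873838 0.21043309]
```

```bash
python3 -m crank '-.3 .3 4 0 0 0 8.54;-.27 .33 4 0 0 0 8.54;0 0 3 0 0 0 8.54;0 0 3 0 0 0 8.54;0 0 1.5 0 0 0 8.54;0 0 1.5 0 0 0 8.54;0 0 .46 0 0 0 8.54;0 0 0 0 0 0 8.54'
python3 -c "
from h import *
status()"
```

```text
time_s: 5.75
ee_pos: [0.5305, 0.0352, 0.1836]
tcp_rot: [[0.385, -0.731, 0.563], [-0.844, -0.526, -0.107], [0.374, -0.434, -0.82]]
force: [0.4, 0.9, -0.3]
width: 0.0853
grip_force: 0.0
t 5.75 tilt rotvec tool [ 0.     0.001 -0.   ] joints [ -8.1   7.5 114.4  -3.9  23.1 145. ]
TCP above top -31.9 to-axis shift in tool cm [ 0.01  0.01 -0.  ] F along axis -0.34 F tool [-0.7 -0.6  0.3] Tz [-0.19 -0.13  0.02] w 0.0853 0.0
```

```bash
python3 -m crank '0 0 0 0 0 0 5;0 0 0 0 0 0 5;0 0 0 0 0 0 5;0 0 0 0 0 0 5;0 0 0 0 0 0 5;0 0 0 0 0 0 5' 80
python3 - <<'E'
from h import *
status()
im,d=ctrl.get_image('side'); cv2.imwrite('pics/s2.png',cv2.resize(im[150:350,180:440],(780,600))[:,:,::-1])
E
```

```text
time_s: 6.5
ee_pos: [0.5307, 0.0351, 0.1837]
tcp_rot: [[0.384, -0.731, 0.564], [-0.844, -0.526, -0.107], [0.375, -0.434, -0.819]]
force: [-0.3, 2.6, 3.0]
width: 0.0585
grip_force: 84.7
t 6.5 tilt rotvec tool [-0.  0.  0.] joints [ -8.1   7.6 114.4  -3.9  23.1 145. ]
TCP above top -32.0 to-axis shift in tool cm [-0.01  0.03 -0.  ] F along axis 2.96 F tool [-1.2 -2.5 -3. ] Tz [ 0.35 -0.21 -0.02] w 0.0585 84.71826195716858
```

View pics/s2.png

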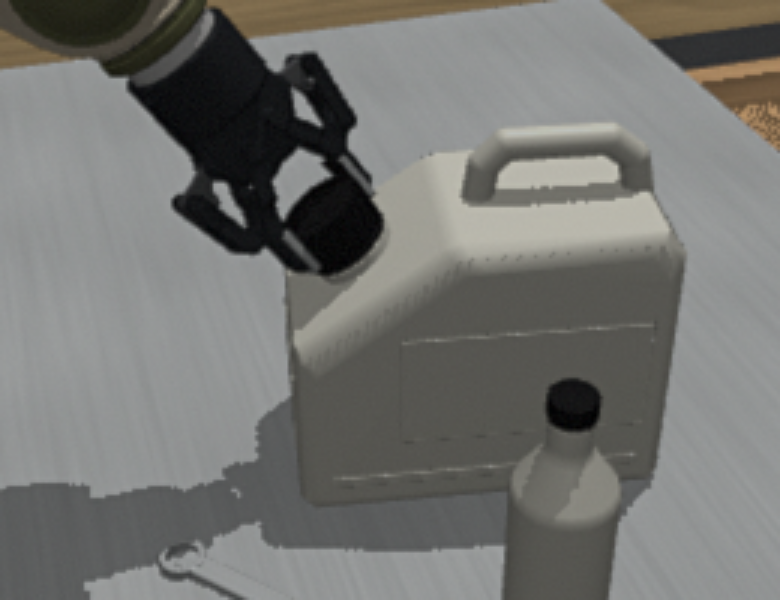

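Gripped: the fingers are on either side of the cap at (335,225), clear of the shoulder. Now I push in small steps and watch the force.

```bash
for i in 1 ; do python3 -m crank '0 0 .1 0 0 0 5;0 0 .1 0 0 0 5;0 0 0 0 0 0 5'|grep force; python3 -c "
from h import *
status()"; python3 -m crank '0 0 .1 0 0 0 5;0 0 0 0 0 0 5'|grep force;python3 -c "
from h import *
status()"; done
```

```text
force: [0.6, 3.4, 5.8]
grip_force: 84.8
t 6.92 tilt rotvec tool [-0.  0. -0.] joints [ -8.1   7.9 114.4  -3.9  22.8 145. ]
TCP above top -34.1 to-axis shift in tool cm [-0.01  0.03 -0.  ] F along axis 4.75 F tool [-0.5 -4.8 -4.8] Tz [ 0.58 -0.26 -0.  ] w 0.058 84.81664180755615
force: [-0.9, 2.7, 7.4]
grip_force: 85.1
t 7.17 tilt rotvec tool [-0.  0.  0.] joints [ -8.1   8.  114.4  -3.9  22.7 145. ]
TCP above top -34.9 to-axis shift in tool cm [-0.    0.03 -0.  ] F along axis 6.86 F tool [ 0.1 -4.  -6.9] Tz [ 0.44 -0.2   0.06] w 0.0583 85.07880806922913
```

```bash
python3 -m crank '0 0 .07 0 0 0 5;0 0 0 0 0 0 5'|grep ^force;python3 -c "
from h import *
status()";  python3 -m crank '0 0 .07 0 0 0 5;0 0 0 0 0 0 5'|grep ^force;python3 -c "
from h import *
status()"
```

```text
force: [-5.2, 1.8, 11.2]
t 7.42 tilt rotvec tool [-0.  0. -0.] joints [ -8.1   8.  114.3  -3.9  22.7 145. ]
TCP above top -35.4 to-axis shift in tool cm [-0.01  0.03 -0.  ] F along axis 12.3 F tool [  0.7  -2.  -12.3] Tz [ 0.21 -0.3   0.16] w 0.0578 85.87435483932495
force: [-11.8, 3.1, 17.2]
t 7.67 tilt rotvec tool [-0.  0. -0.] joints [ -8.1   8.1 114.3  -4.   22.6 145.1]
TCP above top -35.6 to-axis shift in tool cm [-0.01  0.03 -0.  ] F along axis 21.08 F tool [ -0.7  -0.5 -21.1] Tz [-0.17 -0.41  0.19] w 0.0579 86.8562114238739
```

```bash
python3 -m crank '0 0 .05 0 0 0 5;0 0 0 0 0 0 5'|grep ^force;python3 -c "
from h import *
status()"
```

```text
force: [-17.6, 3.7, 22.0]
t 7.92 tilt rotvec tool [-0.  0. -0.] joints [ -8.1   8.1 114.3  -4.   22.6 145.1]
TCP above top -35.8 to-axis shift in tool cm [-0.01  0.04 -0.  ] F along axis 28.34 F tool [ -1.6   1.4 -28.3] Tz [-0.5  -0.43  0.21] w 0.0577 87.50759840011597
```

```bash
python3 -m crank '0 0 -.04 0 0 0 5;0 0 0 0 0 -.1 5;0 0 0 0 0 -.1 5'|grep ^force;python3 -c "
from h import *
status()";  python3 -m crank '0 0 0 0 0 -.1 5;0 0 0 0 0 -.1 5'|grep ^force;python3 -c "
from h import *
status()"
```

```text
force: [-13.8, 3.5, 20.3]
t 8.3 tilt rotvec tool [-0.001  0.     0.   ] joints [ -8.1   8.1 114.3  -3.9  22.6 133.4]
TCP above top -35.6 to-axis shift in tool cm [-0.02  0.04 -0.  ] F along axis 24.77 F tool [ -0.6  -0.7 -24.8] Tz [-0.17 -0.4   0.2 ] w 0.0582 87.33927726745605
force: [-15.3, 4.0, 20.3]
t 8.55 tilt rotvec tool [-0.001 -0.     0.   ] joints [ -8.1   8.1 114.3  -3.9  22.7 121.9]
TCP above top -35.5 to-axis shift in tool cm [-0.03  0.04 -0.  ] F along axis 25.67 F tool [ -1.6  -0.4 -25.7] Tz [-0.12 -0.5   0.17] w 0.058 87.37216830253601
```

```bash
python3 -m crank '0 0 -.015 0 0 -.18 5;0 0 -.012 0 0 -.18 5;0 0 -.012 0 0 -.18 5'|grep ^force;python3 -c "
from h import *
status()";  python3 -m crank '0 0 -.012 0 0 -.18 5;0 0 -.012 0 0 -.18 5;0 0 -.012 0 0 -.18 5'|grep ^force;python3 -c "
from h import *
status()"
```

```text
force: [-13.1, 4.7, 20.7]
t 8.93 tilt rotvec tool [-0.001 -0.001  0.   ] joints [ -8.1   8.  114.3  -3.9  22.7  90.9]
TCP above top -35.1 to-axis shift in tool cm [-0.05  0.03 -0.  ] F along axis 24.91 F tool [  0.8  -2.1 -24.9] Tz [ 0.38 -0.4   0.19] w 0.0583 87.41332054138184
force: [-13.7, 6.4, 18.6]
t 9.3 tilt rotvec tool [-0.    -0.001 -0.   ] joints [ -8.1   8.  114.3  -3.9  22.7  59.9]
TCP above top -34.7 to-axis shift in tool cm [-0.06  0.01 -0.  ] F along axis 23.68 F tool [  1.1  -3.8 -23.7] Tz [ 0.75 -0.07  0.2 ] w 0.0584 87.37590551376343
```

```bash
python3 -m crank '0 0 -.012 0 0 -.18 5;0 0 -.012 0 0 -.18 5;0 0 -.012 0 0 -.18 5;0 0 -.012 0 0 -.18 5'|grep ^force;python3 -c "
from h import *
status()";  python3 -m crank '0 0 -.012 0 0 -.18 5;0 0 -.012 0 0 -.18 5;0 0 -.012 0 0 -.18 5;0 0 -.012 0 0 -.18 5'|grep ^force;python3 -c "
from h import *
status()"
```

```text
force: [-13.6, 5.9, 18.9]
t 9.8 tilt rotvec tool [ 0.    -0.001 -0.   ] joints [ -8.1   7.9 114.4  -3.9  22.8  18.6]
TCP above top -34.3 to-axis shift in tool cm [-0.06 -0.02 -0.  ] F along axis 23.81 F tool [  3.   -1.7 -23.8] Tz [0.63 0.54 0.23] w 0.0581 87.34644055366516
force: [-14.5, 6.3, 19.0]
t 10.3 tilt rotvec tool [ 0.001 -0.001  0.   ] joints [ -8.1   7.8 114.4  -3.9  22.9 -22.6]
TCP above top -33.8 to-axis shift in tool cm [-0.04 -0.04 -0.  ] F along axis 24.39 F tool [  3.9   0.2 -24.4] Tz [0.13 0.79 0.18] w 0.0581 87.3560106754303
```

```bash
python3 -m crank '0 0 -.012 0 0 -.18 5;0 0 -.012 0 0 -.18 5;0 0 -.012 0 0 -.18 5;0 0 -.012 0 0 -.18 5;0 0 -.012 0 0 -.18 5'|grep ^force;python3 -c "
from h import *
status()";  python3 -m crank '0 0 -.012 0 0 -.18 5;0 0 -.012 0 0 -.18 5;0 0 -.012 0 0 -.18 5;0 0 -.012 0 0 -.18 5;0 0 -.012 0 0 -.18 5;0 0 0 0 0 0 5'|grep ^force;python3 -c "
from h import *
status()"
```

```text
force: [-15.9, 5.4, 18.9]
t 10.93 tilt rotvec tool [ 0.001 -0.     0.   ] joints [ -8.1   7.7 114.4  -3.9  22.9 -74.2]
TCP above top -33.3 to-axis shift in tool cm [-0.   -0.04 -0.  ] F along axis 24.98 F tool [  3.2   1.9 -25. ] Tz [-0.4   0.65  0.18] w 0.0579 87.396479845047
force: [-13.8, 4.0, 18.4]
t 11.68 tilt rotvec tool [0.001 0.    0.   ] joints [  -8.1    7.7  114.4   -3.9   23.  -125.5]
TCP above top -32.7 to-axis shift in tool cm [ 0.02 -0.02 -0.  ] F along axis 23.31 F tool [ -0.    1.8 -23.3] Tz [-0.64  0.24  0.06] w 0.058 87.3248541355133
```

```bash
python3 -m crank '0 0 -.1 0 0 0 5;0 0 -.1 0 0 0 5;0 0 -.1 0 0 0 5;0 0 -.08 0 0 0 5;0 0 0 0 0 0 5'|grep ^force;python3 -c "
from h import *
status()"
```

```text
force: [1.0, 4.4, 3.8]
t 12.3 tilt rotvec tool [ 0.001 -0.    -0.   ] joints [  -8.1    7.2  114.5   -3.9   23.4 -125.5]
TCP above top -29.9 to-axis shift in tool cm [-0.   -0.02 -0.  ] F along axis 2.99 F tool [-4.7  1.9 -3. ] Tz [-0.43 -0.59 -0.  ] w 0.0582 85.63912868499756
```

Freed axially, at about the 2.5 N spring preload. Now I open and back out along the axis.

```bash
python3 -m crank '0 0 -.05 0 0 0 5;0 0 0 0 0 0 8.54;0 0 0 0 0 0 8.54;0 0 0 0 0 0 8.54;0 0 0 0 0 0 8.54;0 0 0 0 0 0 8.54' | tail -3
python3 -m crank '0 0 -1.5 0 0 0 8.54;0 0 -2 0 0 0 8.54;0 0 -3 0 0 0 8.54;0 0 -4 0 0 0 8.54;0 0 -4 0 0 0 8.54;0 0 -3 0 0 0 8.54;0 0 0 0 0 0 8.54'
python3 - <<'E'
from h import *
status()
im,d=ctrl.get_image('side'); cv2.imwrite('pics/s3.png',im[:,:,::-1])
for q in ['cap_top','canister','oil_bottle','wrench']:
    for o in ctrl.outline_of('side',q)[:1]:
        p=cloud('side',d,o['pixels']); print(q,np.round(np.median(p,0),3),np.round(np.percentile(p,2,0),3),np.round(np.percentile(p,98,0),3))
        if q=='canister':
            L=p[(p[:,2]>.04)&(p[:,2]<.14)]; print(cv2.minAreaRect(L[:,:2].astype(np.float32)))
        if q=='cap_top':
            h=(p-TOP)@A; h0=(np.load('side_cap_top.npy')-TOP)@A; print('rise',np.percentile(h,[80,90,95])-np.percentile(h0,[80,90,95]))
E
```

```text
force: [0.1, 0.8, 0.2]
width: 0.0854
grip_force: 0.0
time_s: 13.92
ee_pos: [0.43, 0.0544, 0.3315]
tcp_rot: [[-0.726, -0.389, 0.567], [-0.533, 0.839, -0.107], [-0.434, -0.38, -0.817]]
force: [-0.4, 0.3, -1.2]
width: 0.0857
grip_force: 0.0
t 13.93 tilt rotvec tool [-0.002  0.004  0.   ] joints [  -7.1  -15.5  112.1   -2.8   48.3 -126.4]
TCP above top 148.0 to-axis shift in tool cm [ 0.09  0.05 -0.  ] F along axis -0.77 F tool [0.6 0.9 0.8] Tz [-0.13  0.16  0.  ] w 0.0857 0.0
cap_top [0.519 0.018 0.207] [0.492 0.006 0.176] [0.551 0.064 0.227]
rise [0.00298653 0.00302203 0.00310631]
canister [ 0.602 -0.041  0.161] [ 0.488 -0.075  0.019] [0.724 0.059 0.251]
((0.5906392931938171, -0.033285245299339294), (0.10628964006900787, 0.28026509284973145), 57.667545318603516)
oil_bottle [ 0.6   -0.189  0.103] [ 0.577 -0.202  0.009] [ 0.634 -0.159  0.186]
wrench [ 0.453 -0.12   0.007] [ 0.381 -0.19   0.   ] [ 0.516 -0.035  0.01 ]
```

View pics/s3.png

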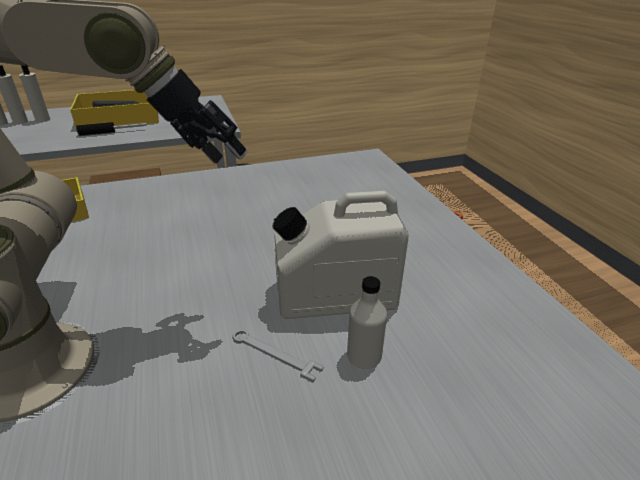

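The picture shows the can standing in its place with the cap on the neck at (290,222), risen 3.0 mm (about 4.7 rad). The robot is clear, and the bottle and wrench are unmoved.

```bash
python3 -c "
from bench import ctrl
print(ctrl.finish_job())"
```

```text
the job is handed in; nothing more can be done
None
```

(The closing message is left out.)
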